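# Seat a bearing and hold its end cover over the gearbox for shimming

## Robot

A 6-joint arm with a two-finger parallel gripper is mounted at the origin on a cart in front of the work surface, level with it; the furniture and walls round the work are solid. World frame = base frame: x ahead of the robot, y to its left, z up, the work surface at z = 0. Lengths are in m, angles in rad, forces in N, time in s.
With the tool pointing down it reaches from about 0.25 to 0.725 m from the base axis. Payload 4 kg.
Tool frame: the origin (TCP) lies on the centre line of the jaws, within the pads' length; the fingertips stand 14 mm ahead of it and the grasp point (between the pads) lies 5 mm behind it; z points along the fingers, y is the line along which they close (so a half turn about z gives the same grasp; the last joint's range is limited). The gripper opens to 85 mm and grips with 20 to 120 N. Pads are 22 mm wide; open, the fingers measure 114 mm over their backs; the gripper's body (76 mm by 85 mm) begins 54 mm behind the grasp point. The pads swing forward as they close: fully open they stand 13 mm farther back than shut.
Start: joints at [1.341, 0.241, 0.005, 1.335, 0, 1.571], TCP at [0.114, 0.487, 0.245] pointing down, gripper open.
Joint ranges: [-2.72, 2.72], [-1.05, 1.87], [-1.09, 1.28], [-1.99, 2.15], [-1.42, 1.44], [-3.14, 3.14]. Speed limits (rad/s): [2.79, 2.79, 3.14, 3.14, 3.14, 3.14].

## Interface

Orientations are given as a unit quaternion [w, x, y, z].
In Python, from plant import bot gives the robot as it stands.
- The arm moves only by the shell command python3 -m inch 'ROWS' [FORCE]. ROWS is JSON, one flat list of numbers, 7 for each row, row after row: the finger opening in mm, from 0 to 85.4, then the shift along the tool's x, y, z in units of 40 mm (1.0 is 40 mm), then the turn, a rotation vector about the tool's x, y, z in units of 6 degrees (1.0 is 6 degrees). A call has 1 to 12 rows; each row shifts and turns the commanded pose from where the row before left it, along the tool's axes as they then stand; what a row does not reach is not made up. A row lasts 1/10 s, in which the tool goes at most 50 mm and 8.59 degrees, less where a joint would pass 70% of its speed; a pose out of reach is approached as far as the arm can. A call is refused whole if a number of a shift passes 1 or a number of a turn 1, either way. A call with a gripper value outside its range is refused whole. The fingers move at their own pace and stop on an object; FORCE is the grip in N (left out, the last holds). Time passes only in rows, so rows that do not move let the fingers close. It gives the time, the measured TCP pose, the force, the opening and the grip force at its end, in the units of the state.
- bot.get_state(): the state, without advancing time (a new reading comes with each control period).
- bot.capture(name): name is "side" or "top"; returns (picture, depth): 420x560x3 uint8, blue, green, red; 420x560 float32, m along the optical axis (not along the pixel's ray), 0 where there is no reading.
- bot.camera_params(name): a dict with "fx", "fy", "cx", "cy" (pixels), "k1" (the pictures are not rectified: a ray, as slopes to the right and down, at radius r is drawn at 1 + k1 r^2 times it, then the intrinsics apply), "rvec" (rotation vector, rad) and "tvec" (3), from world to camera coordinates, as OpenCV has them. Camera axes: x right, y down, z forward; pixel columns grow to the right and rows downward; lengths in m; the calibration is good to about 2 mm. A picture is of the moment at which its call begins. camera_params takes no time and is no camera call.
- bot.sign_off(): hands the job in; it is judged then, once.
The state is a dict: "clock": time; "joints": joint angles; "joint_vel": joint speeds; "joint_torque": joint torques, N m; "tool_pos": TCP position; "eef_rot": TCP orientation; "wrist_force": force on the tool from outside, world axes, zero at the start; "ft_torque": the same for the moment, N m; "gripper_width": finger opening in m; "gripper_force": force on a finger pad.
Only numpy, scipy, OpenCV 4.12 (cv2) and the standard library are available. Lean on these libraries where they do the work, as an engineer would, in place of code of your own. Each camera call takes 0.05 s, during which the arm holds its last target. There are 200 camera calls.

## Task

Seat the loose ball bearing fully home in its bore in the top of the gearbox, starting it squarely in the bore rather than dropping it in from above, and let it go. Then take the three-cornered end cover by its boss, bring it over the gearbox with its longer corner, the nose, over the nose of the joint face, and hold it level about a finger's breadth (15 mm) above the joint face with its three screw holes in line over the three threaded holes, near enough for the screws to go straight in, so that I can slip the shims under it and start the screws. Finish while still holding it there, do not let the cover knock against the gearbox or the bearing at any time, and leave the other things where they are.

Things in the scene. Friction and masses are not known exactly. Their poses are not given: they have to be found in the camera images.
- stand: fixed assembly stand on the bench, plywood top on a grey carcass, 355 (x) x 505 (y) x 140 mm; all the work lies on its top, which is at world z = 0.14. Origin: centre of its underside
- gearbox: blue cast gearbox, fixed, foot 140 x 120 mm; bright flat top, three-cornered (120 x 96 mm, one corner a longer nose), is the level joint face at z = 0.086 in its frame. In it a bore, 55 mm wide, 14 mm deep (shoulder at z = 0.072), and three threaded holes. Origin: on the bore axis at the underside; z up; x points from the nose to the back: at yaw 0 the nose points to the robot
- gearbox_thread_nose (a point): centre of the mouth, at the joint face, of the gearbox's threaded hole (10 mm wide): the hole in the long nose, 66 mm from the body's origin along -x
- gearbox_thread_left (a point): centre of the mouth, at the joint face, of the gearbox's threaded hole (10 mm wide): the hole in the left rear lug (the robot's left when the nose points to the robot), 25 mm along +x and 34 mm along +y from the origin
- gearbox_thread_right (a point): centre of the mouth, at the joint face, of the gearbox's threaded hole (10 mm wide): the hole in the right rear lug, 25 mm along +x and 34 mm along -y
- bearing: steel ball bearing, loose, flat on the stand: 52 mm outside, about 24 mm inside, 15 mm thick, 0.13 kg. Origin: centre of its underside; z is its axis. Slides into the bore with 1.5 mm clearance all round, down by its own weight once started square; home, its underside is at z = 0.072 in the gearbox's frame and it stands 1 mm proud of the joint face
- tub: yellow plastic tub with the cover's three screws, fixed, 85 (x) x 120 (y) x 50 mm tall, at the back edge of the stand. Origin: centre of its underside
- cover: bright cast end cover, loose, about 0.4 kg, flat on the stand: a three-cornered plate 10 mm thick, outline as the joint face, three 14 mm holes, and on its middle a boss to grip, 36 mm across two flats (facing +y and -y), 40 mm along x, z = 0.010 to 0.040, brass plug on top to z = 0.047. Origin: over the bore axis when fitted, at the underside; z up, x away from the nose
- cover_hole_nose (a point): centre, at the underside, of the cover's screw hole: the hole in the long nose, 66 mm from the body's origin along -x
- cover_hole_left (a point): centre, at the underside, of the cover's screw hole: the hole in the left rear lug (the robot's left when the nose points to the robot), 25 mm along +x and 34 mm along +y from the origin
- cover_hole_right (a point): centre, at the underside, of the cover's screw hole: the hole in the right rear lug, 25 mm along +x and 34 mm along -y
- calliper: sliding calliper, 230 x 70 x 12 mm, lying flat at the front edge of the stand; a bystander. Origin: centre of its underside
- spanner: combination spanner, 170 x 28 x 6 mm, lying flat at the front edge, on the right; a bystander. Origin: centre of its underside
- driver: red screwdriver, 170 mm long, lying along the left edge; a bystander. Origin: centre of its underside
- aerosol: spray can with a green cap, 67 mm across, 225 mm tall, in the back left corner; a bystander. Origin: centre of its underside
- grease_tin: green and red grease tin, 80 mm across, 69 mm tall, at the back; a bystander. Origin: centre of its underside
- hex_keys: hex keys in a red folder, 85 x 28 x 21 mm, in the front left corner; a bystander. Origin: centre of its underside

How it is judged:
On the way, in this order (a step that is already met when the one before it is completed fails the run):
1. the bearing sits fully home in the gearbox's bore and has been let go, the cover still on the stand (z of bearing in the frame of gearbox between 0.07 and 0.074 m and horizontal distance between bearing and gearbox below 0.003 m and angle between the z axis of bearing and the z axis of gearbox, either way round below 0.06 rad and contact force between the fingers and bearing below 0.05 N and height (world z) of cover below 0.15 m), for 0.2 s.
2. the cover is held level over the gearbox, hole over hole, clear of the joint face (horizontal distance between cover_hole_nose and gearbox_thread_nose below 0.0035 m and horizontal distance between cover_hole_left and gearbox_thread_left below 0.0035 m and horizontal distance between cover_hole_right and gearbox_thread_right below 0.0035 m and z of cover_hole_nose in the frame of gearbox between 0.092 and 0.114 m and z of cover_hole_left in the frame of gearbox between 0.092 and 0.114 m and z of cover_hole_right in the frame of gearbox between 0.092 and 0.114 m), for 0.3 s.
At the end, for the whole second after the job is handed in: Bearing home in its bore (2 mm of its shoulder, 3 mm of the axis, 0.06 rad). Cover held still by the fingers alone: each hole within 3.5 mm in plan of its own threaded hole, underside 6 to 28 mm above the joint face, level within 0.07 rad, touching neither gearbox nor bearing (all of step 2 and z of bearing in the frame of gearbox between 0.07 and 0.074 m and horizontal distance between bearing and gearbox below 0.003 m and angle between the z axis of bearing and the z axis of gearbox, either way round below 0.06 rad and contact force between cover and gearbox below 0.05 N and contact force between cover and bearing below 0.05 N and angle between the z axis of cover and the z axis of gearbox, either way round below 0.07 rad and contact force between the fingers and cover above 1 N and linear speed of cover below 0.02 m/s); the arm keeps its last pose, push and grip.
It fails at once if the cover knocks against the gearbox or the bearing (more than 2 N) (contact force between cover and gearbox above 2 N or contact force between cover and bearing above 2 N).
It fails at once if the bearing is dropped: it falls free, faster than 0.6 m/s (about 18 mm) (contact force between the fingers and bearing below 0.01 N and linear speed of bearing above 0.6 m/s).
It fails at once if another thing is moved by more than 25 mm (distance of any of calliper, spanner, driver, aerosol, grease_tin, hex_keys from where it was at the start of the episode above 0.025 m).
It also fails if it takes over 58 s, if anything falls off the work surface, if the arm or the gripper's body presses on something with over 40 N, if the wrist force passes 120 N, or if a joint passes its speed limit or range.

## Working session

There is one attempt and no reset: what is moved stays moved. The work goes in short steps, Python scripts to look and compute and a shell command to move; the robot and the scene stay as the last step left them, time stands still between calls to the robot, and variables do not carry over. Pictures are saved under pics/ and viewed, at most 10 in all, crops included, and the job is handed in when it is done.

```bash
ls; mkdir -p pics; cat > h.py <<'E'
import numpy as np, cv2
from plant import bot
def cam(n):
    p=bot.camera_params(n); K=np.array([[p['fx'],0,p['cx']],[0,p['fy'],p['cy']],[0,0,1]])
    return p,K,cv2.Rodrigues(np.array(p['rvec'],float))[0],np.array(p['tvec'],float).ravel()
def ray(n,uv):
    p,K,R,t=cam(n); uv=np.atleast_2d(np.array(uv,float))
    d=(uv-[p['cx'],p['cy']])/[p['fx'],p['fy']]; s=d.copy()
    for _ in range(20): s=d/(1+p['k1']*(s**2).sum(1,keepdims=True))
    return -R.T@t, np.c_[s,np.ones(len(s))], R, t
def onz(n,uv,z):
    c,s,R,t=ray(n,uv); w=s@R
    return c+w*((z-c[2])/w[:,2])[:,None]
def cloud(n,D):
    v,u=np.mgrid[:D.shape[0],:D.shape[1]]
    c,s,R,t=ray(n,np.c_[u.ravel(),v.ravel()])
    return ((s*D.reshape(-1,1)-t)@R).reshape(*D.shape,3)
def proj(n,P):
    p,K,R,t=cam(n); q=np.atleast_2d(P)@R.T+t; s=q[:,:2]/q[:,2:]
    return s*(1+p['k1']*(s**2).sum(1,keepdims=True))*[p['fx'],p['fy']]+[p['cx'],p['cy']]
E
python3 - <<'E'
from h import *
for n in('top','side'):
    I,D=bot.capture(n); cv2.imwrite(f'pics/{n}0.png',I); np.savez(f'{n}0.npz',I=I,D=D)
    print(n,ray(n,[[280,210]])[0],cam(n)[0])
print(bot.get_state())
E
```

```text
pics
top [0.27187659 0.23712344 1.18222968] {'fx': 510.5096709600022, 'fy': 510.5096709600022, 'cx': 281.9375308635805, 'cy': 211.73188187396053, 'k1': -0.0014150364960672365, 'rvec': array([ 2.03832099, -2.15682264,  0.24894253]), 'tvec': array([0.25700996, 0.52487055, 1.08915941])}
side [0.32695377 0.91882765 0.68456697] {'fx': 396.77630880901705, 'fy': 396.77630880901705, 'cx': 283.2013759718345, 'cy': 212.61193389983976, 'k1': -0.11597637995409162, 'rvec': array([ 0.35821007, -2.68172838,  1.33528883]), 'tvec': array([0.56278832, 0.06288706, 1.04837468])}
{'clock': 0.1, 'joints': array([1.34100305e+00, 2.41348671e-01, 3.80880084e-03, 1.33523046e+00,
       7.74698984e-06, 1.57082369e+00]), 'joint_vel': array([ 0.00048636, -0.00187795,  0.00364544, -0.00015558, -0.00069781,
        0.00090176]), 'joint_torque': array([-6.16623493e-05, -3.73135900e+01,  2.53011292e+01,  1.08562820e-02,
       -5.84753434e-05, -2.24090293e-06]), 'tool_pos': array([0.11375495, 0.48629729, 0.24447733]), 'eef_rot': array([-1.16988373e-04,  1.14657552e-01,  9.93404586e-01, -9.80051543e-04]), 'wrist_force': array([-0.74253453,  1.39617547,  0.26234739]), 'ft_torque': array([-0.00651061, -0.02004133,  0.02582282]), 'gripper_force': 0.0, 'gripper_width': 0.08552162066421108}
```

View pics/top0.png

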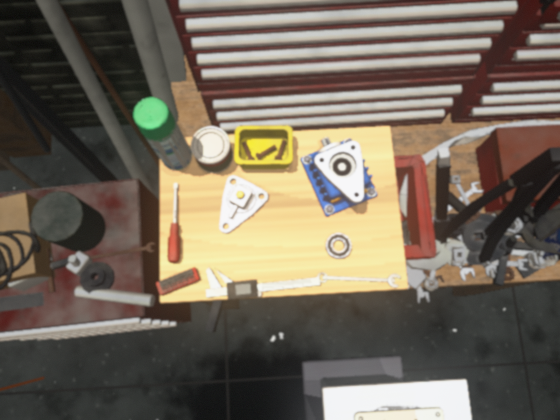

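View pics/side0.png

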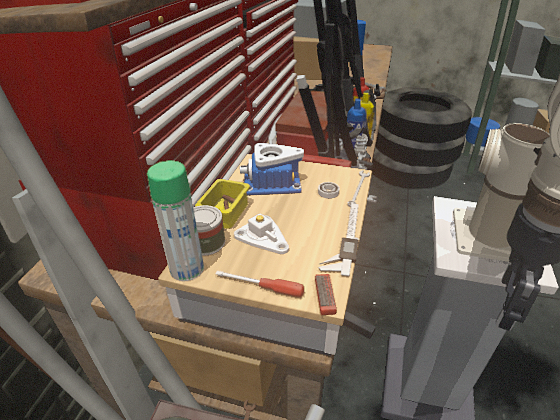

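Top: bearing near (339,245), gearbox bore (341,167) with nose towards (357,198), cover boss (240,197) with nose (224,228). The side view shows the same layout, with the arm clear of the stand. Next I measure by height masks.

```bash
python3 - <<'E'
from h import *
for n in('top','side'):
    z=np.load(f'{n}0.npz'); I,D=z['I'],z['D']; P=cloud(n,D); Z=P[...,2]
    g=I.min(2)
    def big(m,box):
        k=np.zeros_like(m);k[box[1]:box[3],box[0]:box[2]]=1
        m=(m&k).astype(np.uint8); return m
    B={'top':dict(gb=(305,130,380,215),cov=(212,170,275,238),brg=(320,228,358,264)),
       'side':dict(gb=(240,135,310,195),cov=(228,205,295,260),brg=(312,176,346,202))}[n]
    for k,b in B.items():
        sub=Z[b[1]:b[3],b[0]:b[2]]; 
        print(n,k,'z pct',np.round(np.percentile(sub,[2,20,50,80,90,95,98]),3))
    crops=[]
    for k,b in B.items():
        c=I[b[1]:b[3],b[0]:b[2]]; s=min(380/c.shape[1],290/c.shape[0]); c=cv2.resize(c,None,fx=s,fy=s,interpolation=cv2.INTER_CUBIC)
        o=np.zeros((290,390,3),np.uint8); o[:c.shape[0],:c.shape[1]]=c; crops.append(o); print(k,b,s)
    np.save(f'{n}c.npy',crops)
t,s=np.load('topc.npy'),np.load('sidec.npy')
cv2.imwrite('pics/crops.png',np.vstack([np.hstack([t[0],t[1]]),np.hstack([t[2],s[0]])]))
E
```

```text
top gb z pct [0.137 0.14  0.154 0.223 0.226 0.227 0.228]
top cov z pct [0.136 0.139 0.142 0.151 0.16  0.18  0.183]
top brg z pct [0.136 0.139 0.141 0.153 0.155 0.156 0.157]
gb (305, 130, 380, 215) 3.411764705882353
cov (212, 170, 275, 238) 4.264705882352941
brg (320, 228, 358, 264) 8.055555555555555
side gb z pct [0.042 0.105 0.162 0.213 0.226 0.227 0.228]
side cov z pct [0.139 0.14  0.142 0.153 0.17  0.18  0.187]
side brg z pct [0.139 0.14  0.141 0.152 0.155 0.156 0.156]
gb (240, 135, 310, 195) 4.833333333333333
cov (228, 205, 295, 260) 5.2727272727272725
brg (312, 176, 346, 202) 11.153846153846153
```

View pics/crops.png

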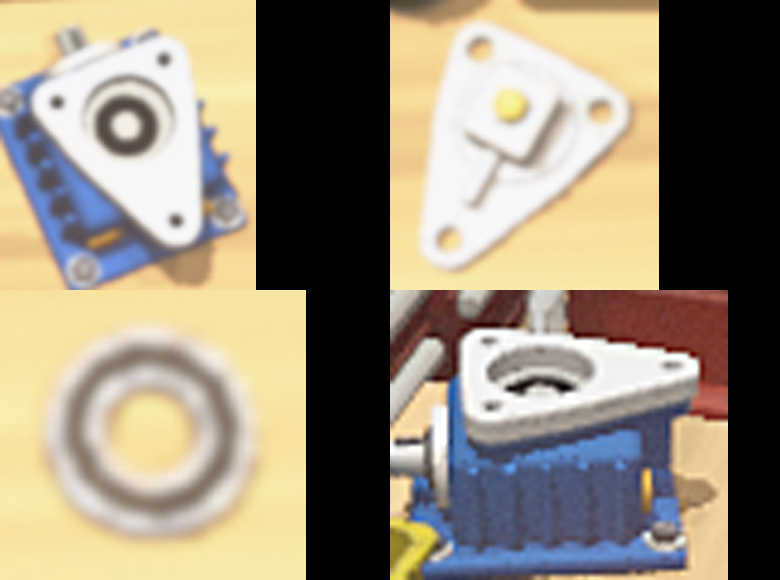

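Crops: gearbox holes and bore, cover holes (wood-coloured) and the bearing ring are all clear. I take sub-pixel hole centroids.

```bash
python3 - <<'E'
from h import *
M=np.array([[-66,0],[25,34],[25,-34]])/1000
def cen(w,c,r):
    x0,y0=np.round(c).astype(int)-r
    s=w[y0:y0+2*r+1,x0:x0+2*r+1].copy()
    bg=np.median(np.r_[s[0],s[-1],s[:,0],s[:,-1]]); s=np.clip(bg-s-12,0,None)
    v,u=np.mgrid[:2*r+1,:2*r+1]; return np.array([x0+(u*s).sum()/s.sum(),y0+(v*s).sum()/s.sum()])
def fit(q):
    a=M-M.mean(0); b=q-q.mean(0)
    th=np.arctan2((a[:,0]*b[:,1]-a[:,1]*b[:,0]).sum(),(a*b).sum())
    R=np.array([[np.cos(th),-np.sin(th)],[np.sin(th),np.cos(th)]]); t=q.mean(0)-R@M.mean(0)
    return t,th,q-(M@R.T+t)
for n in('top','side'):
    I,D=[np.load(f'{n}0.npz')[k] for k in 'ID']
    b=I[...,0].astype(float)
    if n=='top':
        gb=[(305+176/3.41,130+220/3.41),(305+56/3.41,130+102/3.41),(305+163/3.41,130+59/3.41)]
        cv=[(212+58/4.265,170+238/4.265),(212+90/4.265,170+47/4.265),(212+211/4.265,170+110/4.265)]
        r=4
    else:
        gb=[(240+283/4.83,135+74/4.83),(240+102/4.83,135+115/4.83),(240+98/4.83,135+51/4.83)]; cv=None; r=2
    for k,c,z in(('gb',gb,.226),('cov',cv,.146)):
        if c is None: # project from top fit
            c=proj('side',np.c_[qc[:,:2],np.full(3,.146)]); 
        uv=np.array([cen(b,x,r) for x in c]); q=onz(n,uv,z)
        if k=='cov': qc=q
        t,th,e=fit(q[:,:2]); print(n,k,np.round(uv,1).tolist(),t.round(4),np.degrees(th).round(2),'res mm',(e*1e3).round(1).tolist())
    P=cloud(n,D); Z=P[...,2]; bx=(320,228,358,264) if n=='top' else (312,176,346,202)
    m=np.zeros(Z.shape,np.uint8); s=np.s_[bx[1]:bx[3],bx[0]:bx[2]]
    hsv=cv2.cvtColor(I,cv2.COLOR_BGR2HSV)
    m[s]=(hsv[...,1][s]<70)
    cs,_=cv2.findContours(m,cv2.RETR_EXTERNAL,cv2.CHAIN_APPROX_NONE); c=max(cs,key=cv2.contourArea)
    q=onz(n,c[:,0],.155)[:,:2]
    (x,y),rr=cv2.minEnclosingCircle((q*1000).astype(np.float32)); print(n,'bearing',x,y,rr,q.mean(0), 'z pts med', np.median(P[(m>0)&(Z>.149)],0))
    zz=(Z>.178)&(Z<.2)
E
```

```text
top gb [[356.2, 194.2], [321.3, 159.6], [352.6, 147.0]] [0.5885 0.1047] 19.48 res mm [[-0.1, -0.0], [0.0, -0.1], [0.1, 0.1]]
top cov [[225.1, 225.6], [232.5, 180.9], [260.8, 195.5]] [0.5524 0.3124] -31.39 res mm [[-0.2, 0.2], [0.1, 0.0], [0.1, -0.2]]
top bearing 440.74285888671875 117.14798736572266 27.554489135742188 [0.44043732 0.11698039] z pts med [0.44026815 0.11823237 0.1539314 ]
side gb [[298.3, 150.0], [260.6, 158.6], [260.0, 145.3]] [0.5853 0.1024] 20.03 res mm [[-0.8, -0.6], [0.8, 0.3], [-0.0, 0.3]]
side cov [[279.7, 246.6], [238.8, 232.8], [261.3, 219.5]] [0.5534 0.3087] -30.43 res mm [[-0.7, 0.8], [-0.8, -1.6], [1.6, 0.8]]
side bearing 434.8119201660156 125.60027313232422 35.606895446777344 [0.43608777 0.12482784] z pts med [0.43557951 0.12019543 0.15445702]
```

```bash
cat >> h.py <<'E'
from scipy.spatial.transform import Rotation as Ro
def pose():
    s=bot.get_state(); q=s['eef_rot']; return s,np.array(s['tool_pos']),Ro.from_quat([q[1],q[2],q[3],q[0]])
def goto(p,ang):
    s,p0,R=pose(); a=np.radians(ang); y=np.array([np.cos(a),np.sin(a),0]); z=np.array([0,0,-1.]); 
    T=Ro.from_matrix(np.c_[np.cross(y,z),y,z])
    m=R.as_matrix(); cur=np.degrees(np.arctan2(m[1,1],m[0,1]))
    print('t',round(s['clock'],2),'p',p0.round(4),'yang',cur.round(2),'tilt',np.degrees(np.arccos(-m[2,2])).round(2),'w',round(s['gripper_width'],4),'gf',round(s['gripper_force'],1),'F',np.round(s['wrist_force'],1))
    d=np.array(p)-p0
    print(' shift u (axes now)',(R.inv().apply(d)/.04).round(3),' (axes after turn)',(T.inv().apply(d)/.04).round(3),' turn u',(np.degrees((R.inv()*T).as_rotvec())/6).round(3))
E
python3 - <<'E'
from h import *
print('aerosol cap',onz('top',[[153,112]],.365),'aer base',onz('top',[[178,160]],.14), 'tin',onz('top',[[211,147]],.209),'tub corners',onz('top',[[235,127],[293,163]],.19))
goto([.4405,.117,.245],76.8)
E
python3 -m inch '[85,-0.91,-0.65,0,0,0,0,85,-0.91,-0.65,0,0,0,0,85,-0.91,-0.65,0,0,0,0,85,-0.91,-0.65,0,0,0,0,85,-0.91,-0.65,0,0,0,0,85,-0.91,-0.65,0,0,0,0,85,-0.91,-0.65,0,0,0,0,85,-0.91,-0.65,0,0,0,0,85,-0.91,-0.65,0,0,0,0,85,-0.91,-0.65,0,0,0,0,85,-0.91,-0.65,0,0,0,0,85,0,0,0,0,0,0]' 40
python3 - <<'E'
from h import *
goto([.4405,.117,.245],70)
E
```

```text
aerosol cap [[0.65604836 0.44227514 0.365     ]] aer base [[0.64706962 0.44466116 0.14      ]] tin [[0.64611544 0.36398956 0.209     ]] tub corners [[0.6946804  0.31551815 0.19      ]
 [0.60907991 0.19982098 0.19      ]]
t 0.1 p [0.1138 0.4863 0.2445] yang 76.83 tilt 0.11 w 0.0855 gf 0.0 F [-0.7  1.4  0.3]
 shift u (axes now) [-1.0057e+01 -7.1290e+00  1.0000e-03]  (axes after turn) [-10.061  -7.123  -0.013]  turn u [-0.019 -0.     0.005]
clock: 1.3
tool_pos: [0.4413, 0.1135, 0.2447]
eef_rot: [0.0, 0.118, 0.993, -0.001]
wrist_force: [-0.5, 0.7, -0.2]
gripper_width: 0.0852
gripper_force: 0.0
t 1.3 p [0.4413 0.1135 0.2447] yang 76.42 tilt 0.09 w 0.0852 gf 0.0 F [-0.5  0.7 -0.2]
 shift u (axes now) [ 0.039  0.081 -0.007]  (axes after turn) [ 0.048  0.076 -0.007]  turn u [-0.011  0.01   1.069]
```

```bash
python3 -m inch '[60,0.04,0.08,0,0,0,0.55,60,0,0,0,0,0,0.52,60,0,0,0,0,0,0,60,0,0,0,0,0,0]'
cat > tip.py <<'E'
from h import *
goto([.4405,.117,.245],70)
s,p,R=pose()
for n in('top','side'):
    I,D=bot.capture(n); P=cloud(n,D); L=R.inv().apply((P-p).reshape(-1,3)); k=(abs(L[:,0])<.02)&(abs(L[:,1])<.065)&(L[:,2]>-.03)&(L[:,2]<.03)&(D.ravel()>0)
    for sg in(-1,1):
        a=L[k&(L[:,1]*sg>0)]
        if len(a)>5: print(n,sg,len(a),'tip z',np.percentile(a[:,2],[90,95,98]).round(4),'y',np.percentile(a[:,1],[5,50,95]).round(4),'x',np.percentile(a[:,0],[5,50,95]).round(4))
    cv2.imwrite(f'pics/{n}_tip.png',I)
E
python3 tip.py
```

```text
clock: 1.7
tool_pos: [0.4373, 0.121, 0.2451]
eef_rot: [-0.0, 0.169, 0.986, -0.0]
wrist_force: [0.0, -0.5, -0.6]
gripper_width: 0.0597
gripper_force: 0.0
t 1.7 p [0.4373 0.121  0.2451] yang 70.52 tilt 0.04 w 0.0597 gf 0.0 F [ 0.  -0.5 -0.6]
 shift u (axes now) [-0.109 -0.068  0.001]  (axes after turn) [-0.11  -0.067  0.002]  turn u [-0.003 -0.007  0.086]
top -1 14 tip z [0.0008 0.0027 0.0034] y [-0.0351 -0.031  -0.0281] x [0.0075 0.0093 0.0102]
top 1 15 tip z [0.0017 0.0028 0.004 ] y [0.0325 0.0357 0.0423] x [0.0057 0.0096 0.0098]
side -1 142 tip z [0.0031 0.0048 0.0057] y [-0.035  -0.0309 -0.0282] x [-0.0091  0.002   0.0117]
side 1 133 tip z [0.0023 0.0051 0.0061] y [0.0307 0.0388 0.043 ] x [-0.0043  0.0073  0.0128]
```

```bash
python3 -m inch '[62,-0.04,-0.07,0,0,0,0.05,62,0,0,0.5,0,0,0,62,0,0,0.6,0,0,0,62,0,0,0.5,0,0,0,62,0,0,0.3,0,0,0,62,0,0,0,0,0,0,62,0,0,0,0,0,0]'; sed -i 's/.245\],70)/.157],70)/' tip.py; python3 tip.py; python3 - <<'E'
import cv2,numpy as np
a=cv2.imread('pics/side_tip.png')[120:230,270:400]; b=cv2.imread('pics/top_tip.png')[200:300,280:410]
cv2.imwrite('pics/c1.png',np.hstack([cv2.resize(a,(390,330),interpolation=2),cv2.resize(b,(390,330),interpolation=2)]))
E
```

```text
clock: 2.5
tool_pos: [0.4385, 0.1175, 0.1696]
eef_rot: [-0.0, 0.173, 0.985, -0.0]
wrist_force: [-0.3, 0.2, 0.0]
gripper_width: 0.0618
gripper_force: 0.0
t 2.5 p [0.4385 0.1175 0.1696] yang 70.12 tilt 0.0 w 0.0618 gf 0.0 F [-0.3  0.2  0. ]
 shift u (axes now) [-0.052  0.007  0.315]  (axes after turn) [-0.052  0.007  0.315]  turn u [-0.    0.    0.02]
top -1 105 tip z [0.0294 0.0299 0.0299] y [-0.0555 -0.028  -0.0027] x [0.0076 0.0138 0.0192]
top 1 198 tip z [0.0295 0.0296 0.0298] y [0.0056 0.0321 0.0619] x [0.0003 0.0109 0.019 ]
side -1 259 tip z [0.029  0.0293 0.0297] y [-0.0594 -0.0327 -0.0108] x [-0.0115  0.0024  0.0173]
side 1 361 tip z [0.0294 0.0297 0.0298] y [0.0128 0.0366 0.0605] x [-0.0161  0.006   0.0174]
```

View pics/c1.png

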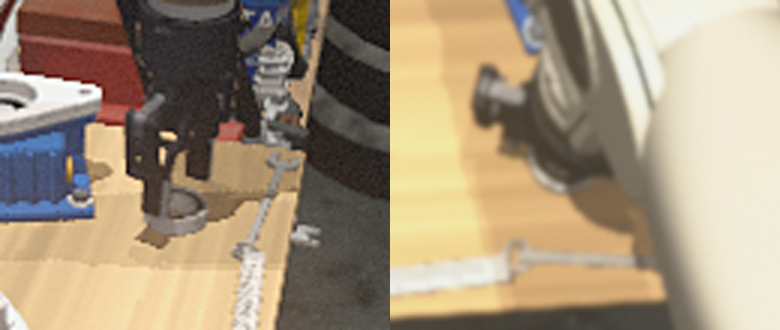

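```bash
python3 -m inch '[62,-0.05,0.0,0.2,0,0,0,62,0,0,0.165,0,0,0,62,0,0,0,0,0,0,50,0,0,0,0,0,0,46,0,0,0,0,0,0,46,0,0,0,0,0,0,46,0,0,0,0,0,0,46,0,0,0,0,0,0,46,0,0,0,0,0,0]' 40
python3 - <<'E'
from h import *
goto([.4405,.117,.155],70)
I,D=bot.capture('side'); cv2.imwrite('pics/c2.png',cv2.resize(I[150:220,290:370],None,fx=7,fy=7,interpolation=2))
s,p,R=pose(); P=cloud('side',D); L=R.inv().apply((P-p).reshape(-1,3)); k=(abs(L[:,0])<.013)&(abs(L[:,1])>.027)&(abs(L[:,1])<.06)&(L[:,2]>-.02)&(L[:,2]<.0135)
g=I.reshape(-1,3).max(1)<70
for sg in(-1,1):
  a=L[k&g&(L[:,1]*sg>0)]; print(sg,len(a),np.percentile(a,[2,50,98],axis=0).round(4).tolist() if len(a) else '')
E
```

```text
clock: 3.5
tool_pos: [0.4402, 0.1168, 0.1547]
eef_rot: [-0.0, 0.173, 0.985, 0.0]
wrist_force: [-0.5, -0.5, -0.7]
gripper_width: 0.0502
gripper_force: 41.6
t 3.5 p [0.4402 0.1168 0.1547] yang 70.11 tilt 0.0 w 0.0502 gf 41.6 F [-0.5 -0.5 -0.7]
 shift u (axes now) [-0.005  0.006 -0.007]  (axes after turn) [-0.005  0.006 -0.007]  turn u [ 0.    -0.     0.019]
-1 19 [[-0.0078, -0.0302, -0.0174], [-0.0024, -0.0277, -0.0087], [0.0092, -0.0272, -0.0011]]
1 7 [[-0.0047, 0.0352, -0.0159], [-0.0045, 0.0363, -0.0091], [-0.0029, 0.0386, 0.001]]
```

View pics/c2.png

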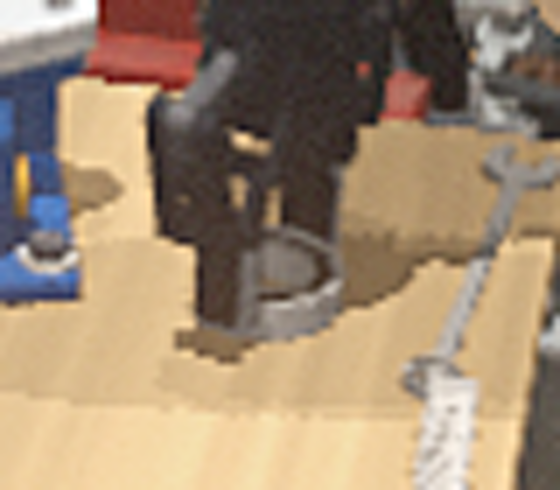

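```bash
python3 - <<'E'
from h import *
s,p,R=pose()
for uv in ([290+205/7,150+328/7],[290+240/7,150+334/7]):
  c,sl,Rc,t=ray('side',[uv]); w=(sl@Rc)[0]; a=R.inv().apply(c-p); b=R.inv().apply(w)
  for y in (.026,.032,.036): k=(y-a[1])/b[1]; print(uv,y,(a+b*k).round(4))
  print(onz('side',[uv],.14))
E
```

```text
[319.2857142857143, 196.85714285714286] 0.026 [-0.0056  0.026   0.0152]
[319.2857142857143, 196.85714285714286] 0.032 [-0.0023  0.032   0.0105]
[319.2857142857143, 196.85714285714286] 0.036 [-0.0001  0.036   0.0073]
[[0.45424375 0.14012736 0.14      ]]
[324.2857142857143, 197.71428571428572] 0.026 [0.0081 0.026  0.0123]
[324.2857142857143, 197.71428571428572] 0.032 [0.0114 0.032  0.0076]
[324.2857142857143, 197.71428571428572] 0.036 [0.0135 0.036  0.0044]
[[0.44193398 0.14056452 0.14      ]]
```

```bash
python3 -m inch '[62,0,0,0,0,0,0,62,0,0,-0.075,0,0,0,62,0,0,0,0,0,0,62,0,0,0,0,0,0.9,62,0,0,0,0,0,1,62,0,0,0,0,0,1,62,0,0,0,0,0,1,62,0,0,0,0,0,1,62,0,0,0,0,0,1,62,0,0,0,0,0,1,62,0,0,0,0,0,1,62,0,0,0,0,0,0.95]' 
python3 -m inch '[62,0,0,0,0,0,0,62,0,0,0,0,0,0,48,0,0,0,0,0,0,44,0,0,0,0,0,0,44,0,0,0,0,0,0,44,0,0,0,0,0,0,44,0,0,0,0,0,0,44,0,0,0,0,0,0]' 40
python3 - <<'E'
from h import *
print(bot.get_state()['joints'])
goto([.4405,.117,.263],17)
E
```

```text
clock: 4.75
tool_pos: [0.4404, 0.1168, 0.1579]
eef_rot: [0.0, 0.596, 0.803, 0.0]
wrist_force: [0.1, -0.5, -0.1]
gripper_width: 0.0619
gripper_force: 0.0
clock: 5.55
tool_pos: [0.4403, 0.1168, 0.1583]
eef_rot: [0.0, 0.594, 0.804, 0.0]
wrist_force: [-2.2, 0.0, 4.8]
gripper_width: 0.0499
gripper_force: 41.3
[ 2.59349062e-01  2.13407224e-01 -2.66629572e-01  1.09017121e+00
 -4.71003654e-05  1.53249311e+00]
t 5.55 p [0.4403 0.1168 0.1583] yang 17.05 tilt 0.03 w 0.0499 gf 41.3 F [-2.2  0.   4.8]
 shift u (axes now) [ 0.003  0.007 -2.619]  (axes after turn) [ 0.003  0.005 -2.619]  turn u [0.006 0.001 0.009]
```

```bash
python3 -m inch '[44,0,0,-0.32,0,0,0,44,0,0,-0.8,0,0,0,44,0,0,-0.8,0,0,0,44,0,0,-0.7,0,0,0,44,-0.27,0.69,0,0,0,0,44,-0.27,0.69,0,0,0,0,44,-0.27,0.69,0,0,0,0,44,-0.28,0.69,0,0,0,0,44,-0.28,0.69,0,0,0,0,44,0,0,0,0,0,0,44,0,0,0,0,0,0,44,0,0,0,0,0,0]' 
python3 - <<'E'
from h import *
goto([.5885,.1047,.263],17)
T,Dt=bot.capture('top');I,D=bot.capture('side'); np.savez('h1.npz',T=T,Dt=Dt,I=I,D=D)
cv2.imwrite('pics/c3.png',np.hstack([cv2.resize(I[110:190,230:310],(400,400),interpolation=2),cv2.resize(T[125:215,300:390],(400,400),interpolation=2)]))
E
```

```text
clock: 6.75
tool_pos: [0.5874, 0.1048, 0.262]
eef_rot: [-0.001, 0.595, 0.804, -0.001]
wrist_force: [-0.1, 0.6, -1.3]
gripper_width: 0.0497
gripper_force: 42.0
t 6.75 p [0.5874 0.1048 0.262 ] yang 17.04 tilt 0.09 w 0.0497 gf 42.0 F [-0.1  0.6 -1.3]
 shift u (axes now) [-0.011  0.026 -0.024]  (axes after turn) [-0.011  0.026 -0.024]  turn u [-0.015 -0.003  0.006]
```

View pics/c3.png

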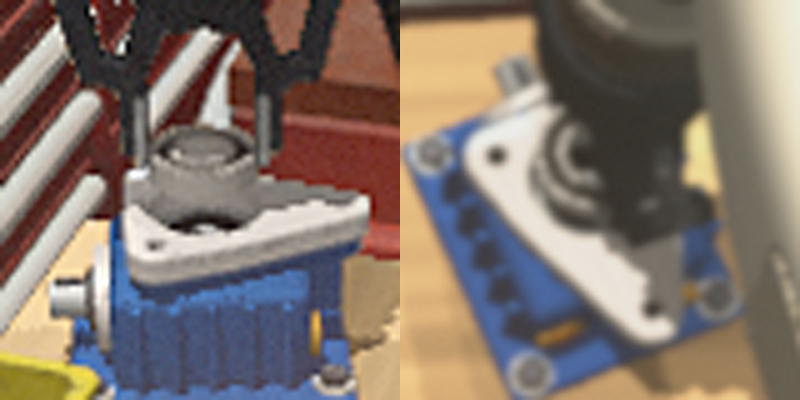

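Side: the bearing is hanging level above the bore, at about crop (200,165). Top: its left arc and the bore edge are visible. I fit circles to the wall points of the bearing and the bore, in each camera.

```bash
python3 - <<'E'
from h import *
from scipy.optimize import least_squares
s,p,R=pose()
def circ(q,r,c0):
    f=least_squares(lambda c:np.hypot(*(q-c).T)-r,c0,loss='soft_l1',f_scale=.001); return f.x,np.median(abs(f.fun)),len(q)
z=np.load('h1.npz')
for n,Dh,Ih in(('side',z['D'],z['I']),('top',z['Dt'],z['T'])):
    D0=np.load(f'{n}0.npz')['D']; P0=cloud(n,D0).reshape(-1,3); Ph=cloud(n,Dh).reshape(-1,3)
    g=np.array([.588,.104]); r0=np.hypot(*(P0[:,:2]-g).T); rh=np.hypot(*(Ph[:,:2]-g).T)
    face=P0[(r0<.045)&(r0>.032)&(abs(P0[:,2]-.226)<.006)]; print(n,'face z',np.median(face[:,2]))
    k=(r0<.032)&(P0[:,2]>.215)&(P0[:,2]<.2235); print(' bore wall',circ(P0[k][:,:2],.0275,g))
    k=(rh<.034)&(Ph[:,2]>.246)&(Ph[:,2]<.2565)&(rh>.02); print(' bearing wall',circ(Ph[k][:,:2],.026,p[:2]))
    k=(rh<.034)&(Ph[:,2]>.2565)&(Ph[:,2]<.2625)&(Ih.reshape(-1,3).max(1)>75); print(' bearing top n',k.sum(),Ph[k].mean(0),np.median(Ph[k][:,2]))
# colour: circle edges on planes, side
def edge(n,I,c,zp,r,lo,hi,angs):
    g=cv2.cvtColor(I,cv2.COLOR_BGR2GRAY).astype(np.float32); out=[]
    rr=np.linspace(lo,hi,40)
    for a in angs:
        P=np.c_[c[0]+rr*np.cos(a),c[1]+rr*np.sin(a),np.full(40,zp)]; uv=proj(n,P).astype(np.float32)
        v=cv2.remap(g,uv[:,0],uv[:,1],1).ravel(); d=np.abs(np.gradient(cv2.GaussianBlur(v[None],(7,1),0).ravel())); i=d[3:-3].argmax()+3
        out.append([c[0]+rr[i]*np.cos(a),c[1]+rr[i]*np.sin(a),d[i]])
    o=np.array(out); return o
A=np.radians(np.arange(0,360,8))
for n in('side','top'):
    I0=np.load(f'{n}0.npz')['I']; c=np.array([.5853,.1024]) if n=='side' else np.array([.5885,.1047])
    for _ in range(3):
        o=edge(n,I0,c,.226,.0275,.021,.034,A); o=o[o[:,2]>np.median(o[:,2])*.5]; c,m,k=circ(o[:,:2],.0275,c)
    print(n,'bore rim by edges',c.round(4),m.round(4),k)
E
```

```text
side face z 0.2265506654488494
 bore wall (array([0.58516375, 0.10218617]), np.float64(0.0007794975456298266), 67)
 bearing wall (array([0.58559864, 0.10403831]), np.float64(0.0007170424711789754), 84)
 bearing top n 168 [0.58519865 0.10738523 0.25924289] 0.2592776816438484
top face z 0.22595772471537312
 bore wall (array([0.58871508, 0.10495072]), np.float64(0.001572420907846265), 106)
 bearing wall (array([0.58779616, 0.10394209]), np.float64(0.001665939667251556), 72)
 bearing top n 138 [0.58446729 0.12047757 0.25843533] 0.25835149944061875
side bore rim by edges [0.5857 0.1029] 0.0008 40
top bore rim by edges [0.5907 0.1019] 0.0031 39
```

```bash
python3 - <<'E'
from h import *
from scipy.optimize import least_squares
def circ(q,r,c0):
    f=least_squares(lambda c:np.hypot(*(q-c).T)-r,c0,loss='soft_l1',f_scale=.0007); return f.x,np.median(abs(f.fun)),len(q)
def edges(n,I,c,zp,r,angs,sign):
    g=cv2.cvtColor(I,cv2.COLOR_BGR2GRAY).astype(np.float32); out=[]; rr=np.linspace(r-.006,r+.006,49)
    for a in angs:
        P=np.c_[c[0]+rr*np.cos(a),c[1]+rr*np.sin(a),np.full(49,zp)]; uv=proj(n,P).astype(np.float32)
        v=cv2.GaussianBlur(cv2.remap(g,uv[:,0],uv[:,1],cv2.INTER_CUBIC).reshape(1,-1),(9,1),0).ravel(); d=np.gradient(v)*sign; i=d[4:-4].argmax()+4
        out.append([c[0]+rr[i]*np.cos(a),c[1]+rr[i]*np.sin(a),d[i]])
    return np.array(out)
def run(lbl,n,I,c,zp,r,lo,hi,sign):
    A=np.radians(np.arange(lo,hi,6)); c=np.array(c)
    for _ in range(4):
        o=edges(n,I,c,zp,r,A,sign); k=o[:,2]>np.median(o[:,2])*.5; c,m,N=circ(o[k,:2],r,c)
    print(lbl,n,c.round(4),'med res',m.round(4),N)
z=np.load('h1.npz'); S0=np.load('side0.npz')['I'];T0=np.load('top0.npz')['I']
run('bore near','side',S0,[.5854,.1025],.226,.0275,40,170,1)
run('bore far','side',S0,[.5854,.1025],.226,.0275,220,350,1)
run('bore all','side',S0,[.5854,.1025],.226,.0275,0,360,1)
run('bore all','top',T0,[.5886,.1048],.226,.0275,0,360,1)
run('bore front/left','top',T0,[.5886,.1048],.226,.0275,60,200,1)
run('brg bottom near','side',z['I'],[.5856,.104],.2437,.026,45,165,1)
run('brg bottom near-','side',z['I'],[.5856,.104],.2437,.026,45,165,-1)
run('brg topnear','side',z['I'],[.5856,.104],.2587,.026,45,165,-1)
run('brg top far','side',z['I'],[.5856,.104],.2587,.026,230,340,1)
run('brg top far-','side',z['I'],[.5856,.104],.2587,.026,230,340,-1)
run('brg top','top',z['T'],[.5878,.104],.2587,.026,70,160,-1)
run('brg top+','top',z['T'],[.5878,.104],.2587,.026,70,160,1)
E
```

```text
bore near side [0.5863 0.1007] med res 0.0005 16
bore far side [0.5859 0.1025] med res 0.0003 22
bore all side [0.5858 0.1018] med res 0.0005 53
bore all top [0.5897 0.103 ] med res 0.0025 50
bore front/left top [0.5936 0.1007] med res 0.0015 23
brg bottom near side [0.5878 0.1045] med res 0.0022 13
brg bottom near- side [0.5713 0.1125] med res 0.0019 18
brg topnear side [0.5858 0.1075] med res 0.001 14
brg top far side [0.5962 0.1036] med res 0.0016 14
brg top far- side [0.5866 0.1007] med res 0.0014 16
brg top top [0.5879 0.1061] med res 0.0003 10
brg top+ top [0.5911 0.1016] med res 0.0001 15
```

```bash
python3 -m inch '[44,-0.04,0,0,-0.015,0,0,44,0,0,0.2,0,0,0,44,0,0,0.15,0,0,0,44,0,0,0,0,0,0,44,0,0,0,0,0,0]' 
python3 - <<'E'
from h import *
goto([.5877,.1033,.240],17)
E
python3 -m inch '[44,0,0,0.05,0,0,0,44,0,0,0.05,0,0,0,44,0,0,0.04,0,0,0,44,0,0,0,0,0,0]'
python3 - <<'E'
from h import *
goto([.5877,.1033,.240],17)
print(bot.get_state()['ft_torque'])
E
```

```text
clock: 7.35
tool_pos: [0.5884, 0.1032, 0.248]
eef_rot: [0.0, 0.595, 0.804, 0.0]
wrist_force: [-0.5, 0.2, -1.4]
gripper_width: 0.0502
gripper_force: 42.0
t 7.35 p [0.5884 0.1032 0.248 ] yang 17.01 tilt 0.03 w 0.0502 gf 42.0 F [-0.5  0.2 -1.4]
 shift u (axes now) [ 0.007 -0.016  0.201]  (axes after turn) [ 0.007 -0.016  0.201]  turn u [ 0.005 -0.001  0.002]
clock: 7.75
tool_pos: [0.5886, 0.1032, 0.2425]
eef_rot: [0.0, 0.595, 0.804, 0.0]
wrist_force: [-0.1, 0.4, -1.4]
gripper_width: 0.0497
gripper_force: 42.0
t 7.75 p [0.5886 0.1032 0.2425] yang 17.02 tilt 0.06 w 0.0497 gf 42.0 F [-0.1  0.4 -1.4]
 shift u (axes now) [ 0.008 -0.021  0.064]  (axes after turn) [ 0.008 -0.021  0.064]  turn u [ 0.009 -0.001  0.003]
[ 0.00769081 -0.01436969 -0.04294569]
```

```bash
python3 -m inch '[44,0,-0.015,0.05,0,0,0,44,0,0,0.05,0,0,0,44,0,0,0.02,0,0,0,44,0,0,0,0,0,0]'
python3 - <<'E'
from h import *
goto([.5877,.1033,.237],17)
print(bot.get_state()['ft_torque'])
I,D=bot.capture('side'); P=cloud('side',D).reshape(-1,3); r=np.hypot(*(P[:,:2]-[.5856,.1022]).T)
k=(r<.027)&(P[:,2]>.228); print(k.sum(),np.percentile(P[k][:,2],[5,25,50,75]).round(4))
cv2.imwrite('pics/c4.png',cv2.resize(I[110:190,230:310],(600,600),interpolation=2))
E
```

```text
clock: 8.15
tool_pos: [0.588, 0.1031, 0.2378]
eef_rot: [0.0, 0.595, 0.804, 0.0]
wrist_force: [-0.3, -0.8, -0.9]
gripper_width: 0.0497
gripper_force: 42.0
t 8.15 p [0.588  0.1031 0.2378] yang 17.02 tilt 0.06 w 0.0497 gf 42.0 F [-0.3 -0.8 -0.9]
 shift u (axes now) [ 0.008 -0.006  0.021]  (axes after turn) [ 0.008 -0.006  0.021]  turn u [ 0.01  -0.001  0.003]
[ 0.02452093  0.01389304 -0.00971398]
703 [0.2312 0.2356 0.315  0.3342]
```

View pics/c4.png

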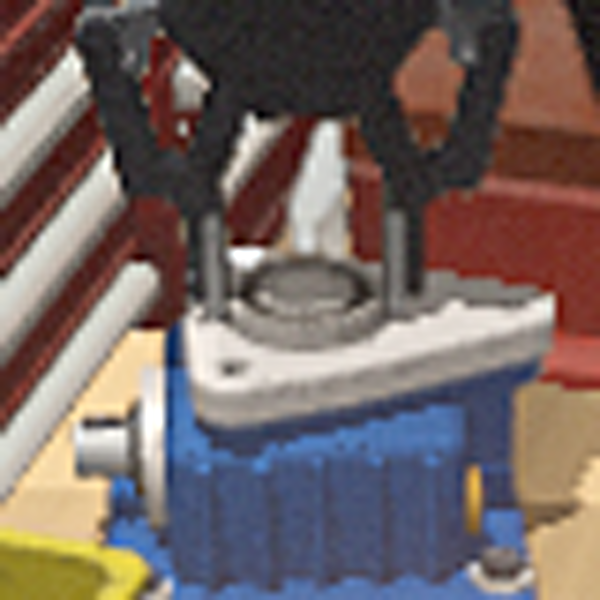

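The bearing (crop 305,300) is started in the bore, about 6–7 mm in, with no side force. I ease it down a little further and open.

```bash
python3 -m inch '[44,0,0,0.04,0,0,0,44,0,0,0.02,0,0,0,44,0,0,0,0,0,0,52,0,0,0,0,0,0,60,0,0,0,0,0,0,65,0,0,0,0,0,0,65,0,0,0,0,0,0,65,0,0,0,0,0,0]'
python3 - <<'E'
from h import *
goto([.5877,.1033,.237],17)
I,D=bot.capture('side'); P=cloud('side',D).reshape(-1,3); r=np.hypot(*(P[:,:2]-[.5856,.1022]).T)
k=(r<.025)&(r>.017)&(P[:,2]<.245)&(P[:,2]>.21); q=P[k]; print(k.sum(),np.percentile(q[:,2],[5,25,50,75,95]).round(4))
A=np.c_[q[:,:2]-q[:,:2].mean(0),np.ones(len(q))]; print('slope',np.linalg.lstsq(A,q[:,2],rcond=None)[0].round(4))
E
```

```text
clock: 9.0
tool_pos: [0.5881, 0.1031, 0.2354]
eef_rot: [0.0, 0.595, 0.804, 0.0]
wrist_force: [-0.0, -0.4, 0.5]
gripper_width: 0.0651
gripper_force: 0.0
t 9.0 p [0.5881 0.1031 0.2354] yang 17.01 tilt 0.06 w 0.0651 gf 0.0 F [-0.  -0.4  0.5]
 shift u (axes now) [ 0.008 -0.008 -0.041]  (axes after turn) [ 0.008 -0.008 -0.041]  turn u [ 0.01  -0.001  0.002]
84 [0.2252 0.2261 0.2268 0.2276 0.2288]
slope [-0.0004 -0.0197  0.2269]
```

Bearing top is at z≈0.227 and level, so it is home and released. Next, the cover.

```bash
python3 -m inch '[66,0,0,-0.3,0,0,0,66,0,0,-0.6,0,0,0,66,0,0,-0.7,0,0,0,58,0.87,0.11,0,0,0,0,58,0.87,0.11,0,0,0,0,58,0.87,0.11,0,0,0,0,58,0.87,0.11,0,0,0,0,58,0.87,0.11,0,0,0,0,58,0.87,0.11,0,0,0,0,58,0,0,0,0,0,-1,58,0,0,0,0,0,-1]'
python3 -m inch '[58,0,0,0,0,0,-1,58,0,0,0,0,0,-1,58,0,0,0,0,0,-1,58,0,0,0,0,0,-1,58,0,0,0,0,0,-0.93,58,0,0,0,0,0,0,58,0,0,0,0,0,0]'
python3 - <<'E'
from h import *
goto([.552,.311,.2],58.6)
I,D=bot.capture('top'); np.savez('t2.npz',I=I,D=D)
I2,D2=bot.capture('side')
cv2.imwrite('pics/c5.png',np.hstack([cv2.resize(I[120:250,200:390],(400,274),interpolation=2),cv2.resize(I2[110:280,210:340],(210,274),interpolation=2)]))
E
```

```text
clock: 10.15
tool_pos: [0.5518, 0.3121, 0.3004]
eef_rot: [0.001, 0.504, 0.863, 0.001]
wrist_force: [-0.9, -0.4, 0.6]
gripper_width: 0.0578
gripper_force: 0.0
clock: 10.85
tool_pos: [0.5523, 0.3105, 0.3004]
eef_rot: [0.001, 0.272, 0.962, 0.001]
wrist_force: [0.9, 0.8, 0.0]
gripper_width: 0.0584
gripper_force: 0.0
t 10.85 p [0.5523 0.3105 0.3004] yang 58.48 tilt 0.13 w 0.0584 gf 0.0 F [0.9 0.8 0. ]
 shift u (axes now) [1.80e-02 2.00e-03 2.51e+00]  (axes after turn) [0.014 0.007 2.51 ]  turn u [ 0.017  0.014 -0.02 ]
```

View pics/c5.png

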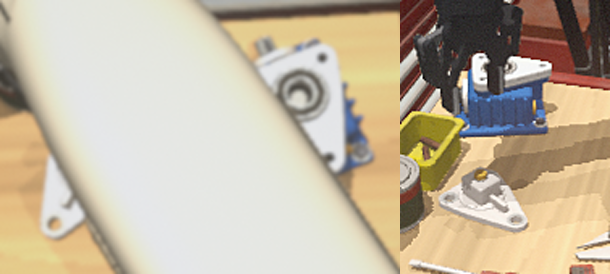

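Top: the bearing is seated concentric in the bore (crop 300,93). Side: the cover lies undisturbed with the gripper directly above it. I descend and grip the boss.

```bash
python3 -m inch '[58,0.01,0,0.5,0.017,0.014,-0.02,58,0,0,0.8,0,0,0,58,0,0,0.8,0,0,0,58,0,0,0.7,0,0,0,58,0,0,0.35,0,0,0,58,0,0,0.2,0,0,0,58,0,0,0,0,0,0,58,0,0,0,0,0,0]'
python3 - <<'E'
from h import *
goto([.552,.311,.166],58.6)
E
python3 -m inch '[45,0,0,0,0,0,0,38,0,0,0,0,0,0,30,0,0,0,0,0,0,30,0,0,0,0,0,0,30,0,0,0,0,0,0,30,0,0,0,0,0,0,30,0,0,0,0,0,0,30,0,0,0,0,0,0]' 70
python3 - <<'E'
from h import *
goto([.552,.311,.166],58.6)
E
```

```text
clock: 11.75
tool_pos: [0.5524, 0.3109, 0.1667]
eef_rot: [0.0, 0.27, 0.963, 0.0]
wrist_force: [-0.3, 0.1, 0.7]
gripper_width: 0.0581
gripper_force: 0.0
t 11.75 p [0.5524 0.3109 0.1667] yang 58.7 tilt 0.05 w 0.0581 gf 0.0 F [-0.3  0.1  0.7]
 shift u (axes now) [ 0.009 -0.003  0.018]  (axes after turn) [ 0.009 -0.003  0.018]  turn u [0.007 0.003 0.016]
clock: 12.55
tool_pos: [0.5523, 0.3106, 0.1673]
eef_rot: [0.001, 0.27, 0.963, 0.0]
wrist_force: [-1.1, -2.4, 6.1]
gripper_width: 0.0347
gripper_force: 73.7
t 12.55 p [0.5523 0.3106 0.1673] yang 58.7 tilt 0.08 w 0.0347 gf 73.7 F [-1.1 -2.4  6.1]
 shift u (axes now) [0.012 0.005 0.033]  (axes after turn) [0.011 0.005 0.033]  turn u [0.008 0.01  0.017]
```

```bash
python3 -m inch '[25,0,0,-0.1,0,0,0,25,0,0,-0.4,0,0,0,25,0,0,-0.8,0,0,0,25,0,0,-0.8,0,0,0,25,0,0,-0.8,0,0,0,25,0,0,-0.4,0,0,0,25,0,0,0,0,0,0,25,0,0,0,0,0,0]' 90
python3 - <<'E'
from h import *
goto([.588,.1031,.3],58.7)
P=[]
for n in('side',):
    I,D=bot.capture(n); np.savez('lift.npz',I=I,D=D); cv2.imwrite('pics/c6.png',cv2.resize(I[130:270,200:340],(600,600),interpolation=2))
E
```

```text
clock: 13.35
tool_pos: [0.5517, 0.3106, 0.2962]
eef_rot: [-0.001, 0.27, 0.963, -0.001]
wrist_force: [-0.5, 0.0, -5.0]
gripper_width: 0.0345
gripper_force: 90.7
t 13.35 p [0.5517 0.3106 0.2962] yang 58.72 tilt 0.15 w 0.0345 gf 90.7 F [-0.5  0.  -5. ]
 shift u (axes now) [-3.47  -3.963 -0.09 ]  (axes after turn) [-3.472 -3.961 -0.094]  turn u [-0.021 -0.014  0.003]
```

View pics/c6.png

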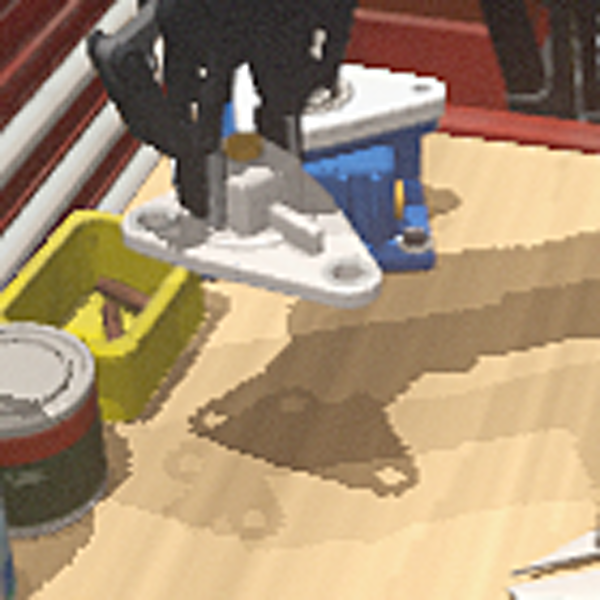

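The cover is held level well clear (nose hole at crop (347,270)). I carry it across and turn it.

```bash
python3 -m inch '[25,-0.3,-0.33,-0.05,-0.02,-0.014,0,25,-0.6,-0.66,0,0,0,0,25,-0.6,-0.66,0,0,0,0,25,-0.6,-0.66,0,0,0,0,25,-0.6,-0.66,0,0,0,0,25,-0.5,-0.66,0,0,0,0,25,-0.27,-0.33,0,0,0,-0.5,25,0,0,0,0,0,-0.98,25,0,0,0,0,0,-1,25,0,0,0,0,0,-1,25,0,0,0,0,0,-1,25,0,0,0,0,0,-1]'
python3 -m inch '[25,0,0,0,0,0,-1,25,0,0,0,0,0,-1,25,0,0,0,0,0,-1,25,0,0,0,0,0,0,25,0,0,0,0,0,0,25,0,0,0,0,0,0]'
python3 - <<'E'
from h import *
goto([.588,.1031,.27],109.5)
T,Dt=bot.capture('top');I,D=bot.capture('side'); np.savez('h2.npz',T=T,Dt=Dt,I=I,D=D)
cv2.imwrite('pics/c7.png',np.hstack([cv2.resize(I[90:190,220:320],(400,400),interpolation=2),cv2.resize(T[115:215,300:400],(400,400),interpolation=2)]))
E
```

```text
clock: 14.6
tool_pos: [0.5875, 0.1021, 0.2979]
eef_rot: [-0.001, -0.016, 1.0, -0.0]
wrist_force: [0.6, -0.0, -4.0]
gripper_width: 0.0348
gripper_force: 90.6
clock: 15.2
tool_pos: [0.588, 0.1028, 0.2991]
eef_rot: [0.0, -0.169, 0.986, 0.0]
wrist_force: [0.0, -0.2, -4.1]
gripper_width: 0.0345
gripper_force: 90.6
t 15.2 p [0.588  0.1028 0.2991] yang 109.49 tilt 0.04 w 0.0345 gf 90.6 F [ 0.  -0.2 -4.1]
 shift u (axes now) [-0.001  0.006  0.727]  (axes after turn) [-0.002  0.006  0.727]  turn u [ 0.002  0.007 -0.001]
```

View pics/c7.png

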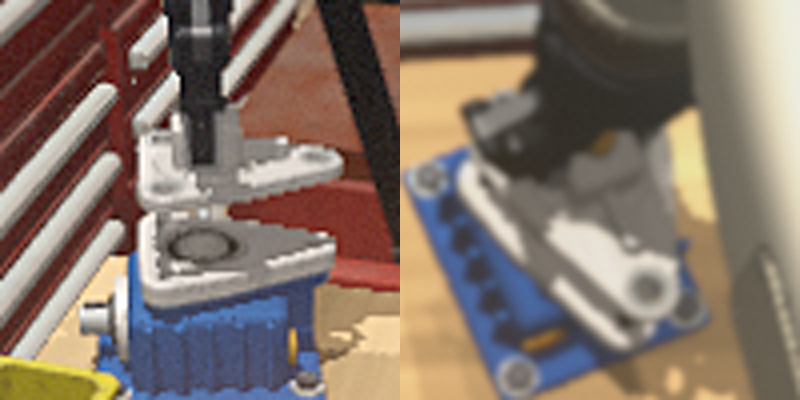

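Side: the cover hangs level over the gearbox, nose over nose; its nose hole is near px (300,129) and left hole near (261,137). Top: the nose hole is near (362,187). I measure the offset from the thread holes.

```bash
cat > m.py <<'E'
from h import *
import sys
M=np.array([[-66,0],[25,34],[25,-34]])/1000
def cen(w,c,r):
    c=np.array(c,float)
    for _ in range(3):
        x0,y0=np.round(c).astype(int)-r; s=w[y0:y0+2*r+1,x0:x0+2*r+1].copy()
        bg=np.percentile(s,75); s=np.clip(bg-s-10,0,None); v,u=np.mgrid[:2*r+1,:2*r+1]
        c=np.array([x0+(u*s).sum()/s.sum(),y0+(v*s).sum()/s.sum()])
    return c
def rep(f):
    z=np.load(f); s,p,R=pose(); zu=p[2]-.0273
    ya=R.as_matrix()[:2,1]; cx=np.array([ya[1],-ya[0]]); cy=ya
    G={'side':[[.5853,.1024],20.0],'top':[[.5885,.1047],19.48]}
    for n,I,D,hs in(('side',z['I'],z['D'],(0,1)),('top',z['T'],z['Dt'],(0,))):
        P=cloud(n,D); k=(np.hypot(P[...,0]-p[0],P[...,1]-p[1])<.09)&(abs(P[...,2]-zu-.01)<.003)&(I.min(2)>150)
        q=P[k]; A=np.c_[q[:,:2]-q[:,:2].mean(0),np.ones(len(q))]; print(n,'plate pts',k.sum(),'z',np.median(q[:,2]).round(4),'exp',round(zu+.01,4),'slope',np.linalg.lstsq(A,q[:,2],rcond=None)[0][:2].round(3))
        for h in hs:
            W=p[:2]+M[h,0]*cx+M[h,1]*cy
            a=np.radians(G[n][1]); th=np.array(G[n][0])+[np.cos(a)*M[h,0]-np.sin(a)*M[h,1],np.sin(a)*M[h,0]+np.cos(a)*M[h,1]]
            off=np.array(G[n][0])-[.588,.1031]
            g=proj(n,[*(W+off),zu+.009])[0]
            for ch in(0,3):
                w=(I[...,0] if ch==0 else I.min(2)).astype(float)
                uv=cen(w,g,4); e=onz(n,[uv],zu+.008)[0,:2]-th
                print(n,'hole',h,'guess',g.round(1),'uv',uv.round(1),'cover-thread mm',(e*1e3).round(1))
if __name__=='__main__': rep(sys.argv[1])
E
python3 m.py h2.npz
python3 - <<'E'
import numpy as np
z=np.load('h2.npz'); print(z['I'][122:142,292:310].min(2)); print(z['I'][130:144,254:270].min(2)); print(z['T'][178:196,353:371].min(2))
E
```

```text
side plate pts 294 z 0.282 exp 0.2821 slope [0.003 0.013]
side hole 0 guess [298.2 129.4] uv [299.1 123.4] cover-thread mm [  6.3 -35.2]
side hole 0 guess [298.2 129.4] uv [299.1 123.4] cover-thread mm [  6.3 -35.2]
side hole 1 guess [259.9 137.3] uv [260. 140.] cover-thread mm [-3.4 11.3]
side hole 1 guess [259.9 137.3] uv [260. 140.] cover-thread mm [-3.4 11.3]
top plate pts 346 z 0.2819 exp 0.2821 slope [-0.011  0.003]
top hole 0 guess [360.3 186.1] uv [361.7 186.8] cover-thread mm [-0.9 -2.7]
top hole 0 guess [360.3 186.1] uv [361.7 186.8] cover-thread mm [-0.9 -2.7]
[[ 64  63  68  67  75  77  79  74  65  67  66  73  70  78  72  67  62  40]
 [ 56  64  63  68  70  70  68  78  67  78  71  70  72  68  65  65  60  49]
 [ 48  58  62  67  58  64  71  74  75  72  73  75  66  69  67  61  61  51]
 [ 70  77  43  45  39  48  61  63  71  77  78  78  73  70  76  63  67  54]
 [105 104 120 174 171 153 130 134 122  45  53  61  65  71  76  68  65  60]
 [135 185 197 223 212 195 176 185 174 125 142 118  14  44  50  55  56  48]
 [161 225 212 186 159 134 147 152 165 175 191 189 125  10  22  31  36  4
[... 2568 characters left out ...]
127 152 169 170 148 106]
 [208 211 199 181 158 133 114 104 102  99  95  99 125 151 169 170 152 118]
 [191 204 199 182 164 143 122 109 104  99  95 102 130 158 172 170 146 114]
 [161 184 193 188 172 154 135 117 109 107 104 116 143 165 175 166 133  99]
 [129 155 177 184 179 168 152 137 129 129 131 141 158 171 174 154 119  89]
 [108 124 147 171 180 178 169 161 156 156 158 164 170 172 162 134  99  83]
 [101 100 115 144 164 175 178 175 173 172 175 178 174 165 147 116  87  78]
 [ 98  85  87 105 131 151 164 171 172 173 173 170 159 146 131 108  87  78]
 [104  78  62  69  91 113 130 144 151 154 151 143 132 119 119 116 100  88]
 [128  88  59  52  66  84 101 119 137 146 138 117  94  86 102 116 115 105]]
```

```bash
python3 - <<'E'
from h import *
from scipy.optimize import least_squares
M=np.array([[-66,0],[25,34],[25,-34]])/1000
zu=.2718
def th(g,a,h): a=np.radians(a); return np.array(g)+[np.cos(a)*M[h,0]-np.sin(a)*M[h,1],np.sin(a)*M[h,0]+np.cos(a)*M[h,1]]
for z in(.008,.010):
  e=onz('side',[[298.7,129.0],[260.9,136.7]],zu+z)[:,:2]
  print(z,'side nose,left err mm',((e-[th([.5853,.1024],19.5,0),th([.5853,.1024],19.5,1)])*1e3).round(1).tolist(), 'top nose',((onz('top',[[361.7,186.8]],zu+z)[0,:2]-th([.5885,.1047],19.5,0))*1e3).round(1))
S=onz('side',[[298.3,150.0],[260.6,158.6],[260,145.3]],.226)[:,:2]; print('direct thread side',S.round(4), 'spacing nose-left cover', np.hypot(*(e[0]-e[1])), 'exp',np.hypot(91,34))
# joint two-view ray intersection of the cover's nose hole and of gearbox nose thread
def tri(a,b):
    A=[];B=[]
    for n,uv in(('side',a),('top',b)):
        c,s,R,t=ray(n,[uv]); d=(s@R)[0]; d/=np.linalg.norm(d); Q=np.eye(3)-np.outer(d,d); A.append(Q);B.append(Q@c)
    return np.linalg.lstsq(np.vstack(A),np.hstack(B),rcond=None)[0]
c=tri([298.7,129.0],[361.7,186.8]); g=tri([298.3,150.0],[356.2,194.2]); print('tri cover nose',c.round(4),'thread',g.round(4),(c-g).round(4))
E
```

```text
0.008 side nose,left err mm [[0.2, -5.1], [-0.3, -5.8]] top nose [-0.9 -2.7]
0.01 side nose,left err mm [[-0.8, -1.0], [-1.6, -1.9]] top nose [-1.4 -2.3]
direct thread side [[0.5224 0.0793]
 [0.598  0.1434]
 [0.6204 0.0795]] spacing nose-left cover 0.09588467725865613 exp 97.14422267947796
tri cover nose [0.5233 0.0804 0.2825] thread [0.5236 0.0829 0.2283] [-0.0002 -0.0025  0.0542]
```

```bash
python3 -m inch '[25,-0.034,0.036,0.1,0,0,0,25,0,0,0.2,0,0,0,25,0,0,0.2,0,0,0,25,0,0,0.1,0,0,0,25,0,0,0.05,0,0,0,25,0,0,0,0,0,0,25,0,0,0,0,0,0,25,0,0,0,0,0,0]'
python3 - <<'E'
from h import *
goto([.5888,.1046,.27],109.5)
T,Dt=bot.capture('top');I,D=bot.capture('side'); np.savez('h3.npz',T=T,Dt=Dt,I=I,D=D)
from m import *
rep('h3.npz')
s,p,R=pose(); zu=p[2]-.0273
for n,A,hs in(('side',I,(0,1)),('top',T,(0,))):
  for h in hs:
    W=p[:2]+M[h,0]*np.array([.943,.334])+M[h,1]*np.array([-.334,.943])+(np.array([-.0027,-.0007]) if n=='side' else np.array([.0005,.0016]))
    u,v=proj(n,[*W,zu+.01])[0]; u0,v0=int(round(u)),int(round(v)); print(n,h,'guess',u.round(1),v.round(1),'origin',u0-7,v0-5); print(A[v0-5:v0+6,u0-7:u0+8].min(2))
E
```

```text
clock: 16.1
tool_pos: [0.5893, 0.1051, 0.2741]
eef_rot: [0.001, -0.17, 0.985, 0.0]
wrist_force: [0.5, -0.1, -3.6]
gripper_width: 0.0344
gripper_force: 90.6
t 16.1 p [0.5893 0.1051 0.2741] yang 109.59 tilt 0.15 w 0.0344 gf 90.6 F [ 0.5 -0.1 -3.6]
 shift u (axes now) [ 0.017 -0.007  0.103]  (axes after turn) [ 0.017 -0.007  0.103]  turn u [0.    0.026 0.015]
side plate pts 280 z 0.2577 exp 0.2567 slope [ 0.005 -0.   ]
side hole 0 guess [297.4 139.4] uv [298.2 133.2] cover-thread mm [  7.7 -33.2]
side hole 0 guess [297.4 139.4] uv [298.2 133.2] cover-thread mm [  7.7 -33.2]
side hole 1 guess [259.6 147.5] uv [260.6 151.4] cover-thread mm [-5.8 17.5]
side hole 1 guess [259.6 147.5] uv [260.6 151.4] cover-thread mm [-5.8 17.5]
top plate pts 332 z 0.2565 exp 0.2567 slope [-0.009  0.002]
top hole 0 guess [357.3 189.4] uv [358.2 189.3] cover-thread mm [1.6 0. ]
top hole 0 guess [357.3 189.4] uv [358.2 189.3] cover-thread mm [1.6 0. ]
side 0 guess 297.4 139.0 origin 290 134
[[186  75  81  81  87  83  82  74  77  78  66  61  60  61  48]
 [190  87  88  35  48  51  59  59  68  76  78  78  85  80
[... 1340 characters left out ...]
50 184
[[214 212 211 210 207 200 196 196 196 195 196 199 201 206 199]
 [216 212 210 207 199 188 180 176 174 174 179 186 192 202 199]
 [217 214 209 201 188 175 164 153 145 148 159 170 175 186 188]
 [217 216 209 195 178 158 138 123 115 118 132 150 161 172 179]
 [218 215 205 189 168 144 120 105 102 102 112 133 153 167 171]
 [216 214 200 182 162 137 114 104 103 102 105 121 147 165 170]
 [208 212 200 181 162 140 116 106 106 108 109 117 140 162 168]
 [189 204 201 186 168 145 119 109 121 131 134 134 144 161 165]
 [159 184 194 189 174 154 128 118 141 165 170 164 161 168 167]
 [127 155 177 185 180 166 147 135 151 173 181 178 174 174 169]
 [114 126 149 170 180 177 166 158 164 174 180 179 179 176 162]]
```

```bash
python3 - <<'E'
from h import *
M=np.array([[-66,0],[25,34],[25,-34]])/1000
def th(g,a,h): a=np.radians(a); return np.array(g)+[np.cos(a)*M[h,0]-np.sin(a)*M[h,1],np.sin(a)*M[h,0]+np.cos(a)*M[h,1]]
goto([.5888,.1046,.27],109.5)
zu=.2468
e=onz('side',[[298.4,138.8],[260.5,146.7]],zu+.01)[:,:2]
t=np.array([th([.5853,.1024],19.5,0),th([.5853,.1024],19.5,1)])
raw=onz('side',[[298.3,150.0],[260.6,158.6]],.226)[:,:2]
c=ray('side',[[0,0]])[0][:2]
for k in(0,1):
    v=t[k]-c; v/=np.hypot(*v); l=np.array([-v[1],v[0]])
    print('side',k,'lateral dir',l.round(2),'lat err vs fit',((e[k]-t[k])@l*1e3).round(1),'vs raw',((e[k]-raw[k])@l*1e3).round(1),'along',v.round(2),((e[k]-t[k])@v*1e3).round(1))
T=onz('top',[[358.1,189.2]],zu+.01)[0,:2]; print('top',((T-th([.5885,.1047],19.5,0))*1e3).round(1))
E
```

```text
t 16.2 p [0.5893 0.105  0.274 ] yang 109.59 tilt 0.14 w 0.0348 gf 90.6 F [-0.1 -0.1 -5.5]
 shift u (axes now) [ 0.015 -0.007  0.101]  (axes after turn) [ 0.015 -0.007  0.101]  turn u [0.    0.024 0.015]
side 0 lateral dir [0.97 0.23] lat err vs fit -0.7 vs raw 0.2 along [ 0.23 -0.97] -0.4
side 1 lateral dir [0.94 0.33] lat err vs fit -0.3 vs raw -1.0 along [ 0.33 -0.94] 0.5
top [1.3 0.5]
```

The cameras average to an alignment error under about 1 mm, and the cover is level. I lower the last few millimetres and check it is still.

```bash
python3 -m inch '[25,0.008,0,0.05,0,0.02,0,25,0,0,0.05,0,0,0,25,0,0,0,0,0,0,25,0,0,0,0,0,0,25,0,0,0,0,0,0,25,0,0,0,0,0,0,25,0,0,0,0,0,0,25,0,0,0,0,0,0]'
python3 - <<'E'
from h import *
goto([.5888,.1046,.27],109.5)
T,Dt=bot.capture('top');I,D=bot.capture('side'); np.savez('h4.npz',T=T,Dt=Dt,I=I,D=D)
from m import *
rep('h4.npz')
s,p,R=pose()
P=cloud('side',D).reshape(-1,3)
print(s['joint_vel'].round(3))
for n,A,(u0,v0) in(('side',I,(290,136)),('side',I,(253,144)),('top',T,(349,185))): print(u0,v0);print(A[v0:v0+10,u0:u0+15].min(2))
E
```

```text
clock: 17.0
tool_pos: [0.5888, 0.105, 0.2697]
eef_rot: [-0.0, -0.17, 0.985, 0.0]
wrist_force: [-0.1, 0.5, -5.1]
gripper_width: 0.0344
gripper_force: 90.6
t 17.0 p [0.5888 0.105  0.2697] yang 109.6 tilt 0.01 w 0.0344 gf 90.6 F [-0.1  0.5 -5.1]
 shift u (axes now) [ 0.003 -0.009 -0.007]  (axes after turn) [ 0.003 -0.009 -0.007]  turn u [ 0.001 -0.002  0.016]
side plate pts 285 z 0.2532 exp 0.2524 slope [ 0.    -0.003]
side hole 0 guess [297.6 141. ] uv [299.3 135.3] cover-thread mm [  4.3 -30.8]
side hole 0 guess [297.6 141. ] uv [299.3 135.3] cover-thread mm [  4.3 -30.8]
side hole 1 guess [259.9 149.2] uv [260.1 152.6] cover-thread mm [-3.8 15.7]
side hole 1 guess [259.9 149.2] uv [260.1 152.6] cover-thread mm [-3.8 15.7]
top plate pts 324 z 0.2525 exp 0.2524 slope [ 0.001 -0.003]
top hole 0 guess [357.1 190.2] uv [357.8 190.3] cover-thread mm [1.  0.3]
top hole 0 guess [357.1 190.2] uv [357.8 190.3] cover-thread mm [1.  0.3]
[ 0.001  0.002  0.001 -0.001  0.001  0.003]
290 136
[[206 107  16  20  24  27  33  35  49  56  56  57  66  66  74]
 [194 124  92  88 134 156  17  13  20  15  19
[... 1100 characters left out ...]
 66 149 216 151 146 147 146 139 139 140 135 138 144 145 148]]
349 185
[[216 213 211 211 211 208 202 197 195 194 192 195 198 203 207]
 [218 216 212 210 207 199 191 182 176 172 172 178 188 195 205]
 [218 216 214 208 199 187 175 165 154 143 146 159 170 183 196]
 [218 218 215 205 191 174 155 139 124 113 118 131 151 169 185]
 [218 219 215 201 182 162 139 118 106 101 103 111 131 155 176]
 [212 217 214 200 179 157 132 111 105 105 106 108 122 149 170]
 [193 208 210 199 178 157 132 109 106 121 132 133 134 151 169]
 [162 189 202 196 180 162 134 105 107 140 168 173 163 160 171]
 [135 158 181 186 180 169 145 115 111 144 179 191 180 173 176]
 [133 132 152 172 180 176 163 143 131 146 170 183 181 176 178]]
```

The cover is level and still, 16–17 mm above the joint face, and the holes agree to within about 1 mm. I hand in.

```bash
python3 -c "
from plant import bot
print(bot.sign_off())"
```

```text
the job is handed in; nothing more can be done
None
```

The bearing is fully home in its bore and released. The cover is held level about 17 mm above the joint face, nose over nose, with its holes in line with the threads to about 1 mm by camera, and I have handed the job in (no verdict came back).

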